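# Sweep the loose tube nuts into the collecting tray

## Robot

A 6-joint arm with a two-finger parallel gripper is mounted at the origin on the work surface. World frame = base frame: x ahead of the robot, y to its left, z up, the work surface at z = 0. Lengths are in m, angles in rad, forces in N, time in s.
With the tool pointing down it reaches from about 0.375 to 0.975 m from the base axis. Payload 3.8 kg.
Tool frame: the origin (TCP) lies midway between the tips of the shut fingers; the grasp point (between the pads) lies 19 mm behind it; z points along the fingers, y is the line along which they close (so a half turn about z gives the same grasp; the last joint's range is limited). The gripper opens to 85 mm and grips with 20 to 120 N. Pads are 22 mm wide; open, the fingers measure 114 mm over their backs; the gripper's body (76 mm by 85 mm) begins 54 mm behind the grasp point. The pads swing forward as they close: fully open they stand 13 mm farther back than shut.
Start: joints at [1.217, 0.264, 1.604, -0, 1.274, -0.037], TCP at [0.21, 0.641, 0.231] pointing down, gripper open.
Joint ranges: [-2.63, 2.63], [-0.94, 2.18], [0.31, 2.57], [-1.31, 4.45], [0, 2.66], [-2.55, 2.55]. Speed limits (rad/s): [2.57, 2.57, 3.14, 3.14, 3.14, 3.14].

## Interface

Orientations are given as a rotation vector (axis times angle).
In Python, from workcell import bot, cams gives the robot as it stands.
- The arm moves only by the tool play_rows, never from a script. Its argument "rows" is a list of rows, each a list of 2 entries, a list of its own where there are three numbers: the shift along the tool's x, y, z scaled (see below), then the turn, a rotation vector about the tool's x, y, z scaled (see below). A call has 1 to 20 rows; each row is the pose to reach, as a shift and turn from the pose commanded when the call began, along the tool's axes at that moment; what a row does not reach only later rows make up. The controller multiplies each number of a shift by 250 mm and each number of a turn by 45 degrees. A row lasts 1/12 s, in which the tool goes at most 41.7 mm and 7.16 degrees, less where a joint would pass 70% of its speed; a pose out of reach is approached as far as the arm can. A call with a number of a shift or a turn outside -1 to 1 is refused whole. A call with a gripper value outside its range is refused whole. "claw" is the opening, from -1 (shut) to 1 (fully open), set as the call begins (left out, the last holds). The fingers move at their own pace and stop on an object; "newtons" is the grip in N (left out, the last holds). Time passes only in rows, so rows that repeat a pose let the fingers close. It gives the time, the measured TCP pose, the force, the opening and the grip force at its end, in the units of the state.
- bot.read_state(): the state, without advancing time (a new reading comes with each control period).
- cams.read_camera(name): name is "scene" or "top" or "wrist"; returns a dict with "image" (420x560x3 uint8, red, green, blue), "K" (3x3 intrinsics, pixels), "T" (4x4, takes a point from camera to world coordinates); the wrist camera has in their place "mount" (4x4, takes a point from camera to tool coordinates, whose origin is the TCP and whose axes are the flange's). Camera axes: x right, y down, z forward; pixel columns grow to the right and rows downward; lengths in m; the calibration is good to about 2 mm. The wrist camera is an equidistant fisheye: a pixel r from the principal point sees the ray r / f radians off the axis. A picture is of the moment at which its call begins: read the wrist's pose just before it. There is no depth.
- bot.finish_job(): hands the job in; it is judged then, once.
The state is a dict: "time": time; "q": joint angles; "joint_vel": joint speeds; "joint_torque": joint torques, N m; "tool_pos": TCP position; "tcp_rot": TCP orientation; "wrist_force": force on the tool from outside, world axes, zero at the start; "torque": the same for the moment, N m; "width": opening from 0.0 (shut) to 1.0 (fully open); "grip_force": force on a finger pad.
Only numpy, scipy, OpenCV 4.12 (cv2) and the standard library are available. Lean on these libraries where they do the work, as an engineer would, in place of code of your own. Each camera call takes 0.05 s, during which the arm holds its last target. There are 200 camera calls.

## Task

Clear the bench: use the fingers to sweep the three loose brass tube nuts across the bench into the open-fronted steel tray, through its open side, until each nut lies wholly inside, past the front edge. Only push the nuts, never pick them up, and leave the two standing vials, the brass tee fitting and the wrench undisturbed where they are.

Things in the scene. Friction and masses are not known exactly. Their poses are not given: they have to be found in the camera images.
- tray: steel tray fixed to the bench, inside 180 mm wide (its x) and 110 mm deep (its y), three walls 30 mm high, 4 mm thick; the fourth side, facing its -y (world -y, within 0.22 rad), is the open mouth. Floor 2 mm thick, reached by a ramp over the first 20 mm. Origin: middle of the mouth's front edge at bench height; +y points into the tray, z up.
- nut1: loose brass hexagonal tube nut: hexagon 24 mm across flats (28 mm across corners) and 14 mm high, with a round collar 20 mm across on top, 20 mm high in all, 45 g. Starts flat on the bench up to 200 mm in front of the tray's mouth; a straight push along the tray's +y takes it in clear of vials and tee. Origin at its centre, 10 mm above its underside; z up, any yaw
- nut2: loose brass hexagonal tube nut: hexagon 24 mm across flats (28 mm across corners) and 14 mm high, with a round collar 20 mm across on top, 20 mm high in all, 45 g. Starts flat on the bench up to 200 mm in front of the tray's mouth; a straight push along the tray's +y takes it in clear of vials and tee. Origin at its centre, 10 mm above its underside; z up, any yaw
- nut3: loose brass hexagonal tube nut: hexagon 24 mm across flats (28 mm across corners) and 14 mm high, with a round collar 20 mm across on top, 20 mm high in all, 45 g. Starts flat on the bench up to 200 mm in front of the tray's mouth; a straight push along the tray's +y takes it in clear of vials and tee. Origin at its centre, 10 mm above its underside; z up, any yaw
- vial_a: sealed glass sample vial with an aluminium crimp cap, standing upright on the bench among the nuts, 23 mm diameter, 46 mm high, 22 g, easily knocked over; leave it alone. Origin at the centre of its underside, z up
- vial_b: sealed glass sample vial with an aluminium crimp cap, standing upright on the bench among the nuts, 23 mm diameter, 46 mm high, 22 g, easily knocked over; leave it alone. Origin at the centre of its underside, z up
- tee: loose brass tee fitting lying on the bench, 36 mm long along its x axis, 16 mm wide, with a short branch up to 30 mm high, 60 g; leave it alone. Origin at the centre of its underside
- wrench: steel open-end wrench 160 mm long lying on the bench at the robot's right, well off the nuts; leave it alone. Lies along its x axis, origin at its underside near the middle

How it is judged:
By the outcome, as a careful person would: the job done as asked, in the order asked, and still so for the second after the job is handed in, with the robot touching nothing.
It also fails if it takes over 61 s, if anything falls off the work surface, if the arm or the gripper's body presses on something with over 40 N, if the wrist force passes 120 N, or if a joint passes its speed limit or range.

## Working session

There is one attempt and no reset: what is moved stays moved. The work goes in short steps, Python scripts to look and compute and a tool call to move; the robot and the scene stay as the last step left them, time stands still between calls to the robot, and variables do not carry over. Pictures are saved under pics/ and viewed, at most 10 in all, crops included, and the job is handed in when it is done.

Besides the shell and the picture viewer there is one more tool, called after "Call:" by a JSON object that holds its "method" and its "body". play_rows: Moves the arm, as the interface text tells. Its arguments: {"type":"object","properties":{"rows":{"type":"array","items":{"type":"array"}},"claw":{"type":"number"},"newtons":{"type":"number"}},"required":["rows"]}

```bash
mkdir -p pics; python3 - <<'E'
from workcell import bot,cams
import cv2,numpy as np
s=bot.read_state();print({k:np.round(v,3) for k,v in s.items()})
for n in("top","scene"):
    c=cams.read_camera(n);cv2.imwrite(f"pics/{n}0.png",cv2.resize(c["image"][:,:,::-1],(800,600),interpolation=cv2.INTER_CUBIC))
    np.savez(f"{n}.npz",K=c["K"],T=c["T"],im=c["image"]);print(n,c["K"],c["T"].round(4))
E
```

```text
{'time': np.float64(0.0), 'q': array([ 1.217,  0.265,  1.605,  0.   ,  1.274, -0.037]), 'joint_vel': array([-0.   ,  0.003, -0.003,  0.   , -0.001,  0.   ]), 'joint_torque': array([-0.0000e+00, -5.1513e+01, -3.6731e+01, -0.0000e+00,  1.3000e-02,
        0.0000e+00]), 'tool_pos': array([0.21 , 0.641, 0.23 ]), 'tcp_rot': array([-4.950e-01, -3.102e+00,  3.000e-03]), 'wrist_force': array([-0.705, -0.467,  0.275]), 'torque': array([-0.014,  0.023, -0.004]), 'grip_force': np.float64(0.0), 'width': np.float64(1.002)}
top [[419.31651905   0.         274.46548212]
 [  0.         419.31651905 209.35400979]
 [  0.           0.           1.        ]] [[ 0.0096 -0.9796  0.201   0.3726]
 [-0.9999 -0.0103 -0.0028 -0.0716]
 [ 0.0048 -0.2009 -0.9796  0.9509]
 [ 0.      0.      0.      1.    ]]
scene [[423.58339616   0.         275.35268998]
 [  0.         423.58339616 216.75697241]
 [  0.           0.           1.        ]] [[ 0.6925  0.5692 -0.4432  0.9049]
 [ 0.7212 -0.5601  0.4076 -0.4042]
 [-0.0162 -0.6019 -0.7984  0.6645]
 [ 0.      0.      0.      1.    ]]
```

View pics/top0.png

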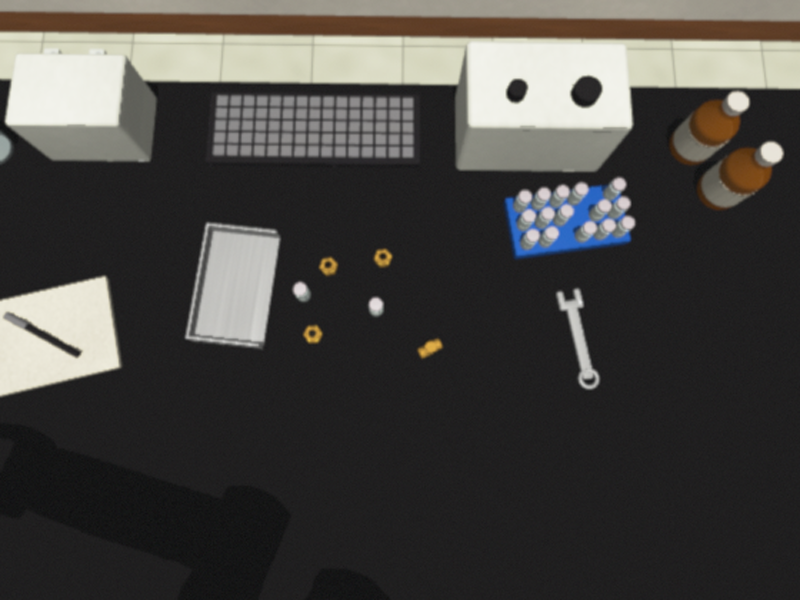

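View pics/scene0.png

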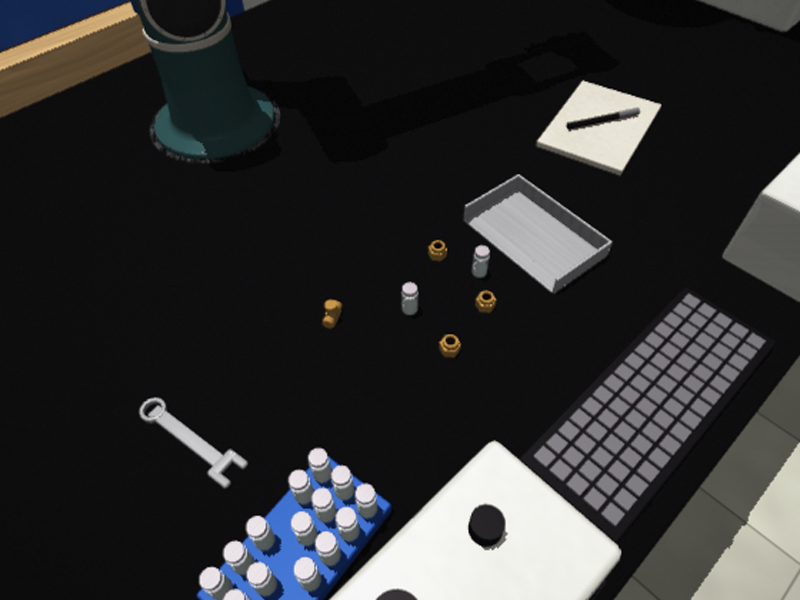

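The top view shows the tray at (188–280, 222–348). The nuts are at (328,266), (383,257) and (313,334), the vials at about (302,291) and (376,306), and the tee at (430,348). I'll enlarge it to measure more closely.

```bash
cat > h.py <<'E'
import numpy as np
def pt(d,u,v,z):
    r=d["T"][:3,:3]@np.linalg.solve(d["K"],[u,v,1.]);o=d["T"][:3,3];return (o+r*(z-o[2])/r[2])
E
python3 - <<'E'
import numpy as np,cv2
d=np.load("top.npz");im=d["im"][150:265,125:315,::-1]
im=cv2.convertScaleAbs(im,alpha=1.3,beta=20)
cv2.imwrite("pics/crop0.png",cv2.resize(im,None,fx=4.2,fy=4.2,interpolation=cv2.INTER_CUBIC))
E
```

```text
(no output)
```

View pics/crop0.png

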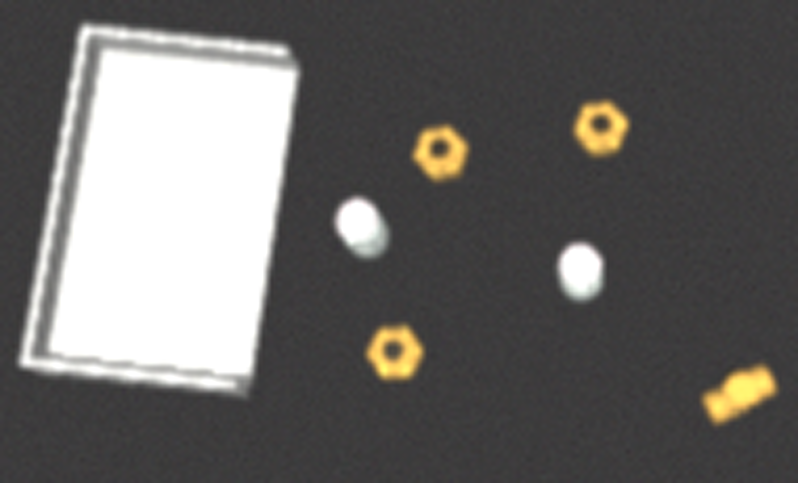

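The crop shows nuts at (441,153), (601,128) and (395,353). The vial caps are at (357,220) and (580,265), the tee is at (740,393), and the tray mouth edge runs from (298,72) to (252,376).

```bash
python3 - <<'E'
import numpy as np
from h import pt
from workcell import bot
from scipy.spatial.transform import Rotation as R
d=np.load("top.npz")
P={n:pt(d,125+(x+.5)/4.2-.5,150+(y+.5)/4.2-.5,z) for n,x,y,z in [("nA",441,153,.007),("nB",601,128,.007),("nC",395,353,.007),("va",357,220,.045),("vb",580,265,.045),("va_base",373,241,.005),("vb_base",582,285,.005),("tee",740,393,.01),("m1",298,72,0),("m2",252,376,0),("bk1",82,26,.03),("bk2",22,365,.03),("mtop1",288,47,.03),("mtop2",238,387,.03)]}
a=P["mtop2"]-P["mtop1"];a/=np.linalg.norm(a);
m=P["m2"]-P["m1"];print("x axis angles",np.arctan2(-a[1],-a[0]),np.arctan2(-m[1],-m[0]), np.arctan2(*(P["bk1"]-P["bk2"])[1::-1]),np.linalg.norm(m),np.linalg.norm(P["mtop2"]-P["mtop1"]))
th=np.arctan2(*(P["bk1"]-P["bk2"])[1::-1]);X=np.array([np.cos(th),np.sin(th)]);Y=np.array([-X[1],X[0]])
o=(P["mtop1"]+P["mtop2"])[:2]/2; print("o",o,"om",(P["m1"]+P["m2"])[:2]/2)
for n,p in P.items():print(n,p[:2].round(4),"tray",np.round([(p[:2]-o)@X,(p[:2]-o)@Y],4))
s=bot.read_state();print(R.from_rotvec(s["tcp_rot"]).as_matrix().round(3))
E
```

```text
x axis angles -0.09166646026624722 -0.0972461589242362 -0.09624677608200777 0.17300778269257464 0.18759612058255576
o [0.57982142 0.12185296] om [0.58229322 0.1213596 ]
nA [0.6204 0.0304] tray [ 0.0492 -0.0872]
nB [ 0.6357 -0.0579] tray [ 0.0729 -0.1736]
nC [0.5086 0.0517] tray [-0.0642 -0.0766]
va [0.5735 0.0693] tray [-0.0012 -0.0529]
vb [ 0.5506 -0.0484] tray [-0.0127 -0.1723]
va_base [0.5707 0.0663] tray [-0.0037 -0.0562]
vb_base [ 0.5474 -0.0487] tray [-0.0159 -0.1729]
tee [ 0.4884 -0.1344] tray [-0.0664 -0.2639]
m1 [0.6684 0.113 ] tray [ 0.089  -0.0003]
m2 [0.4962 0.1298] tray [-0.084  -0.0002]
bk1 [0.684  0.2265] tray [0.0936 0.1141]
bk2 [0.4969 0.2445] tray [-0.0943  0.1141]
mtop1 [0.6732 0.1133] tray [0.0938 0.0004]
mtop2 [0.4864 0.1304] tray [-0.0938 -0.0004]
[[-0.95   0.312 -0.001]
 [ 0.312  0.95  -0.002]
 [ 0.    -0.002 -1.   ]]
```

Call:
{"method": "play_rows", "body": {"rows": [[[-0.94, -0.79, 0], [0, 0, 0.86]], [[-0.94, -0.79, 0], [0, 0, 0.86]], [[-0.94, -0.79, 0], [0, 0, 0.86]], [[-0.94, -0.79, 0], [0, 0, 0.86]], [[-0.94, -0.79, 0], [0, 0, 0.86]], [[-0.94, -0.79, 0], [0, 0, 0.86]], [[-0.94, -0.79, 0], [0, 0, 0.86]], [[-0.94, -0.79, 0], [0, 0, 0.86]], [[-0.94, -0.79, 0], [0, 0, 0.86]], [[-0.94, -0.79, 0], [0, 0, 0.86]], [[-0.94, -0.79, 0], [0, 0, 0.86]], [[-0.94, -0.79, 0], [0, 0, 0.86]]], "claw": -0.72}}

```text
time: 1.1
tool_pos: [0.3714, 0.3814, 0.2311]
tcp_rot: [-1.493, -2.763, 0.0]
wrist_force: [0.1, 0.4, -0.3]
width: 0.139
grip_force: 0.0
```

```bash
cat > g.py <<'E'
# usage: g.py mode(t=tray,w=world) x y z phi : shift/turn numbers to goal; phi = world angle (deg) of tool x
import sys,numpy as np
from workcell import bot
from scipy.spatial.transform import Rotation as R
O=np.array([.580,.1218]);th=-.096;X=np.array([np.cos(th),np.sin(th)]);Y=np.array([-X[1],X[0]])
s=bot.read_state();p=s["tool_pos"];M=R.from_rotvec(s["tcp_rot"]).as_matrix()
print("t",s["time"],"pos",p.round(4),"tray",((p[:2]-O)@X).round(4),((p[:2]-O)@Y).round(4),"w",round(float(s["width"]),3),"F",s["wrist_force"].round(1),"yaw",np.degrees(np.arctan2(M[1,0],M[0,0])).round(2))
a=sys.argv[1:]
for i in range(0,len(a),4):
    x,y,z,f=map(float,a[i:i+4]);g=np.r_[O+x*X+y*Y,z];f=np.radians(f)
    G=np.array([[np.cos(f),np.sin(f),0],[np.sin(f),-np.cos(f),0],[0,0,-1]])
    print("goal",g.round(4),"shift",(M.T@(g-p)/.25).round(4),"turn",(R.from_matrix(M.T@G).as_rotvec()/(np.pi/4)).round(3))
E
python3 g.py .049 -.132 .1 84.5
```

```text
t 1.1 pos [0.3714 0.3814 0.2311] tray -0.2325 0.2385 w 0.139 F [ 0.1  0.4 -0.3] yaw 123.22
goal [ 0.6161 -0.0143  0.1   ] shift [-1.8608 -0.0482  0.5236] turn [-0.001 -0.     0.861]
```

Call:
{"method": "play_rows", "body": {"rows": [[[-1.0, -0.025, 0.1], [0, 0, 0.86]], [[-1.0, -0.025, 0.1], [0, 0, 0.86]], [[-1.0, -0.025, 0.1], [0, 0, 0.86]], [[-1.0, -0.025, 0.1], [0, 0, 0.86]], [[-1.0, -0.025, 0.1], [0, 0, 0.86]], [[-1.0, -0.025, 0.1], [0, 0, 0.86]], [[-1.0, -0.025, 0.1], [0, 0, 0.86]], [[-1.0, -0.025, 0.1], [0, 0, 0.86]], [[-1.0, -0.025, 0.1], [0, 0, 0.86]], [[-1.0, -0.025, 0.1], [0, 0, 0.86]]]}}

```text
time: 1.93
tool_pos: [0.5029, 0.1695, 0.2063]
tcp_rot: [-2.323, -2.114, -0.0]
wrist_force: [-0.1, -0.5, -0.6]
width: 0.139
grip_force: 0.0
```

```bash
python3 g.py .049 -.132 .1 84.5 .049 -.132 .006 84.5
```

```text
t 1.9333 pos [0.5029 0.1695 0.2063] tray -0.0813 0.0401 w 0.139 F [-0.1 -0.5 -0.6] yaw 84.59
goal [ 0.6161 -0.0143  0.1   ] shift [-0.6892  0.5202  0.4244] turn [-0.001 -0.001  0.002]
goal [ 0.6161 -0.0143  0.006 ] shift [-0.6894  0.5204  0.8004] turn [-0.001 -0.001  0.002]
```

Call:
{"method": "play_rows", "body": {"rows": [[[-0.69, 0.52, 0.3], [0, 0, 0]], [[-0.69, 0.52, 0.3], [0, 0, 0]], [[-0.69, 0.52, 0.3], [0, 0, 0]], [[-0.69, 0.52, 0.3], [0, 0, 0]], [[-0.69, 0.52, 0.3], [0, 0, 0]], [[-0.69, 0.52, 0.3], [0, 0, 0]], [[-0.69, 0.52, 0.3], [0, 0, 0]], [[-0.69, 0.52, 0.45], [0, 0, 0]], [[-0.69, 0.52, 0.55], [0, 0, 0]], [[-0.69, 0.52, 0.65], [0, 0, 0]], [[-0.69, 0.52, 0.7], [0, 0, 0]], [[-0.69, 0.52, 0.74], [0, 0, 0]], [[-0.69, 0.52, 0.77], [0, 0, 0]], [[-0.69, 0.52, 0.79], [0, 0, 0]], [[-0.69, 0.52, 0.8], [0, 0, 0]], [[-0.69, 0.52, 0.8], [0, 0, 0]]]}}

```text
time: 3.27
tool_pos: [0.6168, -0.0163, 0.0068]
tcp_rot: [2.326, 2.111, 0.001]
wrist_force: [-1.1, 0.9, -0.5]
width: 0.14
grip_force: 0.0
```

```bash
python3 g.py .049 .055 .006 84.5
python3 - <<'E'
from workcell import cams
import cv2
im=cams.read_camera("top")["image"][150:265,125:315,::-1]
cv2.imwrite("pics/c1.png",cv2.resize(cv2.convertScaleAbs(im,alpha=1.3,beta=20),None,fx=4.2,fy=4.2,interpolation=cv2.INTER_CUBIC))
E
```

```text
t 3.2667 pos [ 0.6168 -0.0163  0.0068] tray 0.0498 -0.1339 w 0.14 F [-1.1  0.9 -0.5] yaw 84.47
goal [0.634  0.1718 0.006 ] shift [ 0.7556 -0.0037  0.0032] turn [ 0.001 -0.    -0.001]
```

View pics/c1.png

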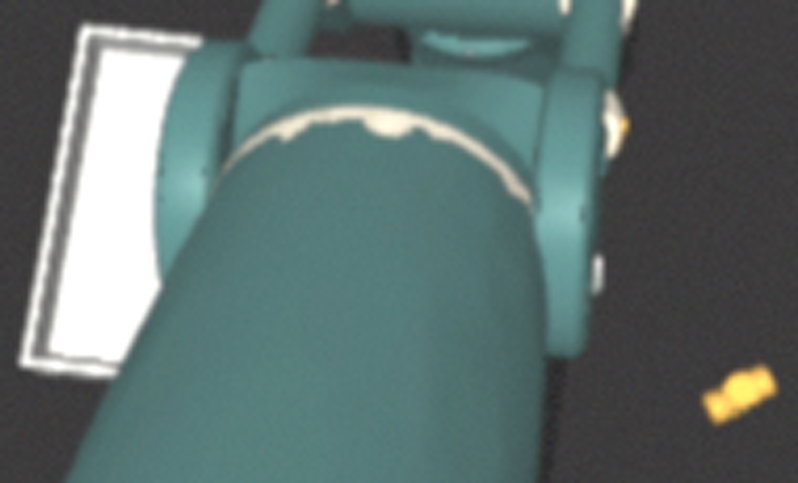

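The arm blocks the top view here, but tee, tray and vial b are unchanged. I'll push nut A now.

Call:
{"method": "play_rows", "body": {"rows": [[[0.03, 0, 0], [0, 0, 0]], [[0.06, 0, 0], [0, 0, 0]], [[0.1, 0, 0], [0, 0, 0]], [[0.14, 0, 0], [0, 0, 0]], [[0.18, 0, 0], [0, 0, 0]], [[0.23, 0, 0], [0, 0, 0]], [[0.28, 0, 0], [0, 0, 0]], [[0.33, 0, 0], [0, 0, 0]], [[0.38, 0, 0], [0, 0, 0]], [[0.43, 0, 0], [0, 0, 0]], [[0.48, 0, 0], [0, 0, 0]], [[0.53, 0, 0], [0, 0, 0]], [[0.58, 0, 0], [0, 0, 0]], [[0.62, 0, 0], [0, 0, 0]], [[0.66, 0, 0], [0, 0, 0]], [[0.69, 0, 0], [0, 0, 0]], [[0.72, 0, 0], [0, 0, 0]], [[0.74, 0, 0], [0, 0, 0]], [[0.755, 0, 0], [0, 0, 0]], [[0.755, 0, 0], [0, 0, 0]]]}}

```text
time: 4.98
tool_pos: [0.6345, 0.1721, 0.0063]
tcp_rot: [-2.326, -2.112, -0.0]
wrist_force: [0.2, -0.1, 0.8]
width: 0.14
grip_force: 0.0
```

```bash
python3 g.py .073 -.222 .1 90 .073 -.222 .006 90
python3 - <<'E'
from workcell import cams
import cv2
im=cams.read_camera("scene")["image"][110:270,200:440,::-1]
cv2.imwrite("pics/s2.png",cv2.resize(cv2.convertScaleAbs(im,alpha=1.3,beta=20),None,fx=3,fy=3,interpolation=cv2.INTER_CUBIC))
E
```

```text
t 4.9833 pos [0.6345 0.1721 0.0063] tray 0.0495 0.0553 w 0.14 F [ 0.2 -0.1  0.8] yaw 84.47
goal [ 0.6314 -0.1062  0.1   ] shift [-1.1089  0.0947 -0.3752] turn [ 0.    -0.    -0.123]
goal [ 0.6314 -0.1062  0.006 ] shift [-1.109e+00  9.470e-02  8.000e-04] turn [ 0.    -0.    -0.123]
```

View pics/s2.png

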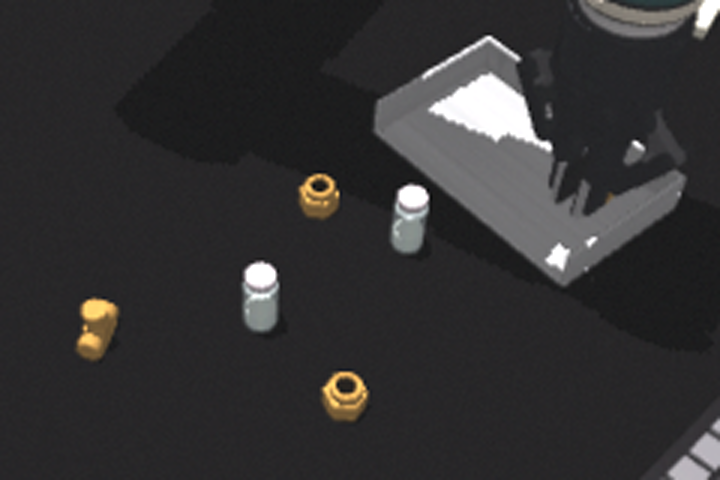

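Nut A is in the tray with the fingers still behind it, and both vials are upright. Next I lift and go behind nut B.

Call:
{"method": "play_rows", "body": {"rows": [[[0, 0, -0.2], [0, 0, 0]], [[0, 0, -0.38], [0, 0, 0]], [[0, 0, -0.38], [0, 0, 0]], [[-0.15, 0.015, -0.38], [0, 0, -0.12]], [[-0.3, 0.03, -0.38], [0, 0, -0.12]], [[-0.45, 0.04, -0.38], [0, 0, -0.12]], [[-0.6, 0.05, -0.38], [0, 0, -0.12]], [[-0.75, 0.07, -0.38], [0, 0, -0.12]], [[-0.9, 0.08, -0.38], [0, 0, -0.12]], [[-1, 0.095, -0.38], [0, 0, -0.12]], [[-1, 0.095, -0.38], [0, 0, -0.12]], [[-1, 0.095, -0.38], [0, 0, -0.12]]]}}

```text
time: 6.03
tool_pos: [0.6339, -0.0817, 0.1015]
tcp_rot: [2.228, 2.214, 0.001]
wrist_force: [-0.7, 0.0, 0.8]
width: 0.14
grip_force: 0.0
```

```bash
python3 g.py .073 -.222 .006 90
```

```text
t 6.0333 pos [ 0.6339 -0.0817  0.1015] tray 0.0731 -0.1974 w 0.14 F [-0.7  0.   0.8] yaw 89.63
goal [ 0.6314 -0.1062  0.006 ] shift [-0.0979 -0.0095  0.382 ] turn [ 0.001 -0.    -0.008]
```

Call:
{"method": "play_rows", "body": {"rows": [[[-0.1, 0.005, 0], [0, 0, 0]], [[-0.1, 0.005, 0.08], [0, 0, 0]], [[-0.1, 0.005, 0.16], [0, 0, 0]], [[-0.1, 0.005, 0.23], [0, 0, 0]], [[-0.1, 0.005, 0.29], [0, 0, 0]], [[-0.1, 0.005, 0.33], [0, 0, 0]], [[-0.1, 0.005, 0.36], [0, 0, 0]], [[-0.1, 0.005, 0.38], [0, 0, 0]], [[-0.1, 0.005, 0.38], [0, 0, 0]]]}}

```text
time: 6.78
tool_pos: [0.6346, -0.104, 0.0054]
tcp_rot: [-2.223, -2.218, 0.001]
wrist_force: [0.3, -0.1, -0.3]
width: 0.14
grip_force: 0.0
```

```bash
python3 g.py .047 .013 .006 90
```

```text
t 6.7833 pos [ 0.6346 -0.104   0.0054] tray 0.076 -0.2196 w 0.14 F [ 0.3 -0.1 -0.3] yaw 89.89
goal [0.628  0.1302 0.006 ] shift [ 0.937  -0.0283 -0.002 ] turn [-0.002 -0.    -0.003]
```

Call:
{"method": "play_rows", "body": {"rows": [[[0.04, 0, 0], [0, 0, 0]], [[0.08, 0, 0], [0, 0, 0]], [[0.13, 0, 0], [0, 0, 0]], [[0.18, 0, 0], [0, 0, 0]], [[0.24, -0.005, -0.005], [0, 0, 0]], [[0.3, -0.005, -0.005], [0, 0, 0]], [[0.36, -0.01, -0.005], [0, 0, 0]], [[0.42, -0.01, -0.005], [0, 0, 0]], [[0.48, -0.015, -0.005], [0, 0, 0]], [[0.54, -0.015, -0.005], [0, 0, 0]], [[0.6, -0.02, -0.005], [0, 0, 0]], [[0.66, -0.02, -0.005], [0, 0, 0]], [[0.72, -0.025, -0.005], [0, 0, 0]], [[0.77, -0.025, -0.005], [0, 0, 0]], [[0.82, -0.03, -0.005], [0, 0, 0]], [[0.86, -0.03, -0.005], [0, 0, 0]], [[0.89, -0.03, -0.005], [0, 0, 0]], [[0.92, -0.03, -0.005], [0, 0, 0]], [[0.94, -0.03, -0.005], [0, 0, 0]], [[0.94, -0.03, -0.005], [0, 0, 0]]]}}

```text
time: 8.45
tool_pos: [0.6283, 0.1313, 0.0075]
tcp_rot: [-2.224, -2.219, -0.001]
wrist_force: [0.9, -0.8, 0.5]
width: 0.138
grip_force: 0.0
```

```bash
python3 g.py -.066 -.123 .1 78.5 -.066 -.123 .006 78.5
python3 - <<'E'
from workcell import cams
import cv2
im=cams.read_camera("scene")["image"][110:270,200:440,::-1]
cv2.imwrite("pics/s3.png",cv2.resize(cv2.convertScaleAbs(im,alpha=1.3,beta=20),None,fx=3,fy=3,interpolation=cv2.INTER_CUBIC))
E
```

```text
t 8.45 pos [0.6283 0.1313 0.0075] tray 0.0472 0.014 w 0.138 F [ 0.9 -0.8  0.5] yaw 89.88
goal [0.5025 0.0057 0.1   ] shift [-0.5032 -0.502  -0.3702] turn [ 0.    -0.001  0.253]
goal [0.5025 0.0057 0.006 ] shift [-0.5033 -0.5021  0.0058] turn [ 0.    -0.001  0.253]
```

View pics/s3.png

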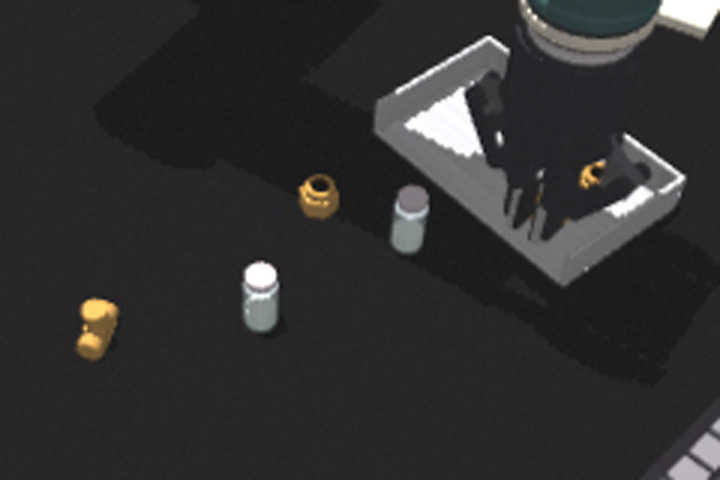

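Both nuts are in the tray and the vials are untouched. Nut C is next.

Call:
{"method": "play_rows", "body": {"rows": [[[0, 0, -0.2], [0, 0, 0]], [[0, 0, -0.37], [0, 0, 0]], [[0, 0, -0.37], [0, 0, 0]], [[-0.1, -0.1, -0.37], [0, 0, 0.25]], [[-0.2, -0.2, -0.37], [0, 0, 0.25]], [[-0.3, -0.3, -0.37], [0, 0, 0.25]], [[-0.4, -0.4, -0.37], [0, 0, 0.25]], [[-0.5, -0.5, -0.37], [0, 0, 0.25]], [[-0.5, -0.5, -0.37], [0, 0, 0.25]], [[-0.5, -0.5, -0.37], [0, 0, 0.25]], [[-0.5, -0.5, -0.3], [0, 0, 0.25]], [[-0.5, -0.5, -0.22], [0, 0, 0.25]], [[-0.5, -0.5, -0.15], [0, 0, 0.25]], [[-0.5, -0.5, -0.09], [0, 0, 0.25]], [[-0.5, -0.5, -0.04], [0, 0, 0.25]], [[-0.5, -0.5, -0.01], [0, 0, 0.25]], [[-0.5, -0.5, 0.005], [0, 0, 0.25]], [[-0.5, -0.5, 0.005], [0, 0, 0.25]]]}}

```text
time: 10.0
tool_pos: [0.5031, 0.0059, 0.0056]
tcp_rot: [-2.43, -1.99, 0.001]
wrist_force: [0.8, -0.2, 0.2]
width: 0.139
grip_force: 0.0
```

```bash
python3 g.py -.050 .03 .0065 78.5
```

```text
t 10.0 pos [0.5031 0.0059 0.0056] tray -0.0655 -0.1227 w 0.139 F [ 0.8 -0.2  0.2] yaw 78.62
goal [0.5331 0.1565 0.0065] shift [ 0.6139 -0.001  -0.0035] turn [-0.001  0.     0.003]
```

Call:
{"method": "play_rows", "body": {"rows": [[[0.02, 0, 0], [0, 0, 0]], [[0.05, 0, 0], [0, 0, 0]], [[0.08, 0, 0], [0, 0, 0]], [[0.12, 0, 0], [0, 0, 0]], [[0.16, 0, 0], [0, 0, 0]], [[0.2, 0, -0.005], [0, 0, 0]], [[0.24, 0, -0.005], [0, 0, 0]], [[0.28, 0, -0.005], [0, 0, 0]], [[0.32, 0, -0.005], [0, 0, 0]], [[0.36, 0, -0.005], [0, 0, 0]], [[0.4, 0, -0.005], [0, 0, 0]], [[0.44, 0, -0.005], [0, 0, 0]], [[0.48, 0, -0.005], [0, 0, 0]], [[0.51, 0, -0.005], [0, 0, 0]], [[0.54, 0, -0.005], [0, 0, 0]], [[0.57, 0, -0.005], [0, 0, 0]], [[0.59, 0, -0.005], [0, 0, 0]], [[0.61, 0, -0.005], [0, 0, 0]], [[0.615, 0, -0.005], [0, 0, 0]], [[0.615, 0, -0.005], [0, 0, 0]]]}}

```text
time: 11.67
tool_pos: [0.5333, 0.1567, 0.0075]
tcp_rot: [-2.431, -1.99, -0.0]
wrist_force: [-1.4, -0.7, 0.1]
width: 0.14
grip_force: 0.0
```

Call:
{"method": "play_rows", "body": {"rows": [[[0, 0, -0.1], [0, 0, 0]], [[0, 0, -0.2], [0, 0, 0]], [[0, 0, -0.35], [0, 0, 0]], [[0, 0, -0.5], [0, 0, 0]], [[0, 0, -0.65], [0, 0, 0]], [[0.15, 0, -0.8], [0, 0, 0]], [[0.3, 0, -0.8], [0, 0, 0]], [[0.45, 0, -0.8], [0, 0, 0]], [[0.6, 0, -0.8], [0, 0, 0]], [[0.75, 0, -0.8], [0, 0, 0]], [[0.9, 0, -0.8], [0, 0, 0]], [[1, 0, -0.8], [0, 0, 0]], [[1, 0, -0.8], [0, 0, 0]], [[1, 0, -0.8], [0, 0, 0]], [[1, 0, -0.8], [0, 0, 0]], [[1, 0, -0.8], [0, 0, 0]]]}}

```text
time: 13.0
tool_pos: [0.5826, 0.3999, 0.2073]
tcp_rot: [2.432, 1.988, -0.002]
wrist_force: [0.4, -0.3, -0.4]
width: 0.138
grip_force: 0.0
```

```bash
python3 - <<'E'
from workcell import cams
import cv2,numpy as np
a=cams.read_camera("scene")["image"][95:275,180:450,::-1];b=cams.read_camera("top")["image"][150:280,125:395,::-1]
cv2.imwrite("pics/f.png",cv2.resize(cv2.convertScaleAbs(np.vstack([a,b]),alpha=1.2,beta=15),None,fx=1.9,fy=1.9,interpolation=cv2.INTER_CUBIC))
E
```

```text
(no output)
```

View pics/f.png

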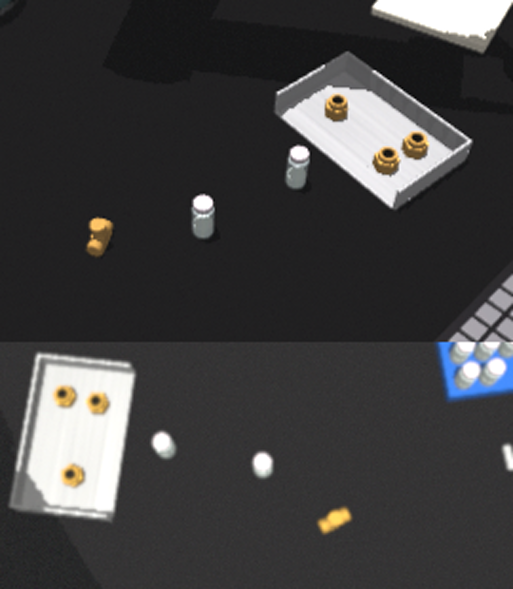

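All three nuts lie well inside the tray, at about (65,396), (98,403) and (73,475) in the lower view. The vials are standing, the tee is where it was, and the arm is clear.

```bash
python3 -c "
from workcell import bot
print(bot.finish_job())"
```

```text
the job is handed in; nothing more can be done
None
```

I swept all three nuts into the tray, past the front edge, and handed the job in at about 13 s of the 61 s; the final pictures show both vials standing and the tee in place, and the arm never went near the wrench.

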